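# Dispense the tin with the rocking lever

### The arm

A 7-joint arm with a two-finger parallel gripper is mounted at the origin on a cart in front of the work surface, level with it; the furniture and walls round the work are solid. World frame = base frame: x ahead of the robot, y to its left, z up, the work surface at z = 0. Lengths are in m, angles in rad, forces in N, time in s.
With the tool pointing down it reaches from about 0.4 to 0.875 m from the base axis. Payload 19.3 kg.
Tool frame: the origin (TCP) lies on the mounting face of the last link; the fingertips stand 173 mm ahead of it and the grasp point (between the pads) lies 155 mm ahead of it (bot.grip_point_offset is the distance from the TCP to the grasp point, in m); z points along the fingers, y is the line along which they close (so a half turn about z gives the same grasp; the last joint's range is limited). The gripper opens to 85 mm and grips with 20 to 120 N. Pads are 22 mm wide; open, the fingers measure 114 mm over their backs; the gripper's body (76 mm by 85 mm) begins 54 mm behind the grasp point. The pads swing forward as they close: fully open they stand 13 mm farther back than shut.
Start: joints at [-1.417, 0.521, -0.036, 1.599, 0.021, 1.021, -0.113], TCP at [0.139, 0.609, 0.405] pointing down, gripper open.
Joint ranges: [-2.91, 2.91], [-0.3, 2.13], [-1.5, 1.42], [0.17, 2.43], [-1.26, 4.41], [0.16, 1.93], [-2.52, 2.52]. Speed limits (rad/s): [1.89, 1.89, 2.39, 2.39, 3.01, 3.01, 3.01].

### API

Orientations are given as [roll, pitch, yaw] about the fixed x, y, z axes, in that order (R = Rz(yaw) Ry(pitch) Rx(roll)).
In Python, from workcell import bot gives the robot as it stands.
- The arm moves only by the tool arm_command, never from a script. Its argument "deltas" is a list of rows, each a list of 3 entries, a list of its own where there are three numbers: the shift along the tool's x, y, z in cm, then the turn, a rotation vector about the tool's x, y, z in rad, then the finger opening in cm, from 0 to 8.54. In form: [[[tx, ty, tz], [rx, ry, rz], claw], ...]. A call has 1 to 20 rows; each row shifts and turns the commanded pose from where the row before left it, along the tool's axes as they then stand; what a row does not reach is not made up. A row lasts 1/10 s, in which the tool goes at most 50 mm and 8.59 degrees, less where a joint would pass 70% of its speed; a pose out of reach is approached as far as the arm can. A call with a gripper value outside its range is refused whole. The fingers move at their own pace and stop on an object; "newtons" is the grip in N (left out, the last holds). Time passes only in rows, so rows that do not move let the fingers close. It gives the time, the measured TCP pose, the force, the opening and the grip force at its end, in the units of the state.
- bot.observe(): the state, without advancing time (a new reading comes with each control period).
- bot.grab_frame(name): name is "side" or "top"; returns a dict with "frame" (384x512x3 uint8, red, green, blue), "K" (3x3 intrinsics, pixels), "rvec" (rotation vector, rad) and "tvec" (3), from world to camera coordinates, as OpenCV has them. Camera axes: x right, y down, z forward; pixel columns grow to the right and rows downward; lengths in m; the calibration is good to about 2 mm. A picture is of the moment at which its call begins. There is no depth.
- bot.job_done(): hands the job in; it is judged then, once.
Trained networks look in a picture, given as the dict that the camera call returned (one of the last four; its "shot" number tells which), for a name from the list of things; names that differ only in an ending like _2 or _b are one class to them, and where a whole thing is asked for, a point or a joint stands for the part that bears it (a point fixed in the world has none). Each returns a list of dicts, best first, with "p" (0 to 1); they miss things now and then, are a little off and sometimes report something else, mostly with a low value. They report only what shows in the picture. A call takes as long as a camera call. They do not tell look-alikes from the thing itself.
- bot.find_in(name, picture): "rect" ([left, top, width, height] in pixels, round what is visible of it).
- bot.mark_of(name, picture): "at" ([column, row] in pixels: a listed point, or the origin of a listed thing).
The state is a dict: "clock": time; "qpos": joint angles; "qd": joint speeds; "joint_efforts": joint torques, N m; "position": TCP position; "tool_rot": TCP orientation; "force": force on the tool from outside, world axes, zero at the start; "moment": the same for the moment, N m; "grip_width": finger opening in m; "finger_force": force on a finger pad.
Only numpy, scipy, OpenCV 4.12 (cv2) and the standard library are available. Lean on these libraries where they do the work, as an engineer would, in place of code of your own. Each camera call takes 0.05 s, during which the arm holds its last target. There are 200 camera calls.

### The job

Two wooden dispensers stand on the worktop; one holds a tin, the other a lemon. With the fingertips, press down the pad of the tin dispenser's rocking lever so far that the gate at the lever's other end lifts clear of the tin and the tin rolls out into the tray below it, then let the lever come all the way back up so that the gate is shut behind the tin. Do not touch the tin or the gate, and leave the lemon's lever and the things standing around as they are.

Things in the scene. Friction and masses are not known exactly. Their poses are not given: they have to be found in the camera images.
- tin_dispenser: Fixed wooden tin dispenser, 186x114x116 mm; the two are alike but for what they hold. Origin on the worktop under the lever's axle; x runs along the lever from gate to press pad, y across, z up. A lane 88 mm wide slopes down to -x (floor 39 mm high at x = 0, 12 mm at x = -170). Gate at x = -90 mm; behind it (to x = 0) the bay, walls 80 mm high; the press pad overhangs the other end.
- lemon_dispenser: Fixed wooden lemon dispenser, 186x114x116 mm; the two are alike but for what they hold. Origin on the worktop under the lever's axle; x runs along the lever from gate to press pad, y across, z up. A lane 88 mm wide slopes down to -x (floor 39 mm high at x = 0, 12 mm at x = -170). Gate at x = -90 mm; behind it (to x = 0) the bay, walls 80 mm high; the press pad overhangs the other end.
- tin_dispenser_lever (a joint): Tilt of the tin dispenser's lever, a steel frame rocking on an axle 105 mm up, rad: 0 = level, gate shut (rest); 0.5 = pad down at its stop, gate fully lifted. The gate clears the thing in the bay only above about 0.42. A spring brings it back to 0; about 2 N on the pad starts it and 5 to 6 N holds it down.
- lemon_dispenser_lever (a joint): Tilt of the lemon dispenser's lever, a steel frame rocking on an axle 105 mm up, rad: 0 = level, gate shut (rest); 0.5 = pad down at its stop, gate fully lifted. The gate clears the thing in the bay only above about 0.42. A spring brings it back to 0; about 2 N on the pad starts it and 5 to 6 N holds it down.
- tin_dispenser_pad_top (a point): Centre of the top face of the tin dispenser's press pad: wooden plate with a cork inlay, 34 mm along the lever, 36 mm across, 8 mm thick, top 110 mm above the worktop at rest, 100 mm from the axle. It swings down about 48 mm and tilts with the lever (outer edge lowest).
- lemon_dispenser_pad_top (a point): Centre of the top face of the lemon dispenser's press pad: wooden plate with a cork inlay, 34 mm along the lever, 36 mm across, 8 mm thick, top 110 mm above the worktop at rest, 100 mm from the axle. It swings down about 48 mm and tilts with the lever (outer edge lowest).
- tin_dispenser_pad: The tin dispenser's press pad as a part of the lever; its origin lies on the lever's axle, 105 mm above the work surface, not on the pad (the pad's centre is at +100 mm along its x).
- tin_dispenser_gate: The tin dispenser's gate: a cross bar with three flat steel prongs 65 mm long hanging down across the lane at the lever's other end, 90 mm from the axle; its origin lies on the lever's axle. It swings up and outward, and lifts about 50 mm.
- tin_mid (a point): Middle of the tin: a small food tin, 57 mm in diameter, 72 mm long, 0.13 to 0.25 kg, lying across the lane behind the gate, so that it rolls down the lane when the gate lifts (in well under 2 s) and comes to rest against the tray's end lip.
- tin_tray (a point): Middle of the floor of the tin dispenser's catch tray, x = -131 mm in the dispenser's frame: the open lower part of the lane from x = -170 to -92 mm, with 50 mm side walls and a 46 mm end lip.
- tin: The tin itself; origin at the centre of its base, one of its flat ends; its z runs along the tin's axis.
- lemon: Yellow lemon, 78x60x58 mm, lying across the lane of the other dispenser behind its gate; origin under its centre.
- kitchen_timer: Loose round kitchen timer, 68 mm across, 46 mm high, stands behind the tin dispenser near its pad; origin under its centre.
- brass_weight_0: Loose brass weight with a knob, 31 mm across, 36 mm high, behind the tin dispenser's lane; origin under its centre.
- mushroom_a: Loose brown mushroom, 52x54x29 mm, behind the lemon dispenser; origin under its centre.
- tealight: Loose tealight candle in a metal cup, 38 mm across, 15 mm high, beside the lemon dispenser; origin under its centre.
Not all that is in view belongs to the job. What is shaped like the tin but blue is not meant. There is more than one size of the lemon; the job needs the largest.

How it is judged:
On the way, in this order (a step that is already met when the one before it is completed fails the run):
1. the fingers press the tin dispenser's pad down (contact force between the fingers and tin_dispenser_pad above 0.5 N and value of joint tin_dispenser_lever above 0.2 rad), for 0.04 s.
2. the tin rolls out under the lifted gate into the tray (x of tin_mid in the frame of tin_dispenser between -0.17 and -0.115 m and y of tin_mid in the frame of tin_dispenser between -0.03 and 0.03 m and z of tin_mid in the frame of tin_dispenser below 0.06 m and value of joint tin_dispenser_lever above 0.2 rad), for 0.04 s.
At the end, for the whole second after the job is handed in: The tin lies still in its dispenser's tray (its middle 115 to 170 mm from the axle towards the lip, within 30 mm of the lane's centre line, under 60 mm high), both levers are back up within 0.04 rad of gate shut, and the lemon is still behind its gate (x of tin_mid in the frame of tin_dispenser between -0.17 and -0.115 m and y of tin_mid in the frame of tin_dispenser between -0.03 and 0.03 m and z of tin_mid in the frame of tin_dispenser below 0.06 m and linear speed of tin below 0.02 m/s and value of joint each of tin_dispenser_lever, lemon_dispenser_lever below 0.04 rad and x of lemon in the frame of lemon_dispenser above -0.08 m); the robot touches nothing.
It fails at once if the robot touches the tin (contact force between any of the fingers, the arm and tin above 0.5 N).
It fails at once if the robot touches the tin dispenser's gate (contact force between any of the fingers, the arm and tin_dispenser_gate above 1 N).
It fails at once if the lemon dispenser's lever is worked (value of joint lemon_dispenser_lever above 0.12 rad).
It fails at once if the robot touches the lemon (contact force between any of the fingers, the arm and lemon above 0.5 N).
It fails at once if a thing standing around is shifted by more than 30 mm (distance of any of kitchen_timer, brass_weight_0, mushroom_a, tealight from where it was at the start of the episode above 0.03 m).
It also fails if it takes over 32 s, if anything falls off the work surface, if the arm or the gripper's body presses on something with over 40 N, if the wrist force passes 120 N, or if a joint passes its speed limit or range.

## Working session

There is one attempt and no reset: what is moved stays moved. The work goes in short steps, Python scripts to look and compute and a tool call to move; the robot and the scene stay as the last step left them, time stands still between calls to the robot, and variables do not carry over. Pictures are saved under pics/ and viewed, at most 10 in all, crops included, and the job is handed in when it is done.

Besides the shell and the picture viewer there is one more tool, called in YAML: its name, and indented under it one key for each argument. arm_command: Moves the arm, as the interface text tells. Its arguments: {"type":"object","properties":{"deltas":{"type":"array","items":{"type":"array"}},"newtons":{"type":"number"}},"required":["deltas"]}

```bash
mkdir -p pics; cat > h.py <<'E'
import numpy as np, cv2
from workcell import bot
def cam(p):
    R=cv2.Rodrigues(np.array(p["rvec"],float))[0]; t=np.array(p["tvec"],float).ravel(); return R,t,np.array(p["K"],float)
def at_z(p,px,z):
    R,t,K=cam(p); d=R.T@np.linalg.inv(K)@[px[0],px[1],1]; c=-R.T@t
    return c+d*(z-c[2])/d[2]
def proj(p,X):
    return cv2.projectPoints(np.array(X,float).reshape(-1,3),np.array(p["rvec"],float),np.array(p["tvec"],float),np.array(p["K"],float),None)[0].reshape(-1,2)
E
python3 - <<'E'
from h import *
s=bot.observe(); print(s["position"],s["tool_rot"],s["clock"],s["grip_width"])
for n in("top","side"):
    p=bot.grab_frame(n); cv2.imwrite(f"pics/{n}0.png",p["frame"][:,:,::-1])
    for o,z in(("tin_dispenser_pad_top",.11),("lemon_dispenser_pad_top",.11),("tin_mid",.053),("tin_tray",.018),("tin_dispenser",0),("lemon_dispenser",0),("kitchen_timer",0)):
        print(n,o,[(round(m["p"],2),np.round(m["at"]),at_z(p,m["at"],z).round(3)) for m in bot.mark_of(o,p)[:3]])
E
```

```text
[0.13872122 0.60927836 0.40411444] [-3.14044238e+00  6.53596709e-05  2.91771985e+00] 0.0 0.08569649336506324
top tin_dispenser_pad_top [(0.59, array([292., 182.]), array([ 0.564, -0.003,  0.11 ])), (0.2, array([345., 166.]), array([ 0.604, -0.147,  0.11 ]))]
top lemon_dispenser_pad_top [(0.66, array([133., 215.]), array([0.482, 0.415, 0.11 ]))]
top tin_mid [(0.79, array([344., 168.]), array([ 0.614, -0.159,  0.053])), (0.78, array([282., 219.]), array([0.47 , 0.023, 0.053]))]
top tin_tray [(0.82, array([360., 158.]), array([ 0.65 , -0.214,  0.018])), (0.27, array([195., 209.]), array([0.506, 0.268, 0.018]))]
top tin_dispenser [(0.71, array([321., 176.]), array([ 0.6  , -0.101,  0.   ]))]
top lemon_dispenser [(0.73, array([176., 215.]), array([0.491, 0.327, 0.   ]))]
top kitchen_timer [(0.96, array([281., 156.]), array([0.662, 0.017, 0.   ])), (0.21, array([321., 177.]), array([ 0.597, -0.102,  0.   ]))]
side tin_dispenser_pad_top [(0.39, array([265., 152.]), array([ 0.564, -0.018,  0.11 ]))]
side lemon_dispenser_pad_top [(0.63, array([234., 262.]), array([0.484, 0.414, 0.11 ]))]
side tin_mid [(0.69, array([255., 148.]), array([ 0.638, -0.152,  0.053])), (0.57, array([292., 192.]), array([0.467, 0.072, 0.053]))]
side tin_tray [(0.97, array([253., 150.]), array([ 0.668, -0.215,  0.018]))]
side tin_dispenser [(0.96, array([262., 175.]), array([ 0.596, -0.084,  0.   ]))]
side lemon_dispenser [(0.87, array([252., 271.]), array([0.491, 0.315, 0.   ]))]
side kitchen_timer [(0.75, array([230., 190.]), array([0.654, 0.022, 0.   ]))]
```

View pics/top0.png

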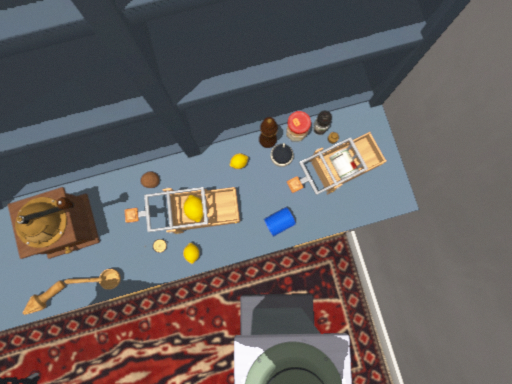

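View pics/side0.png

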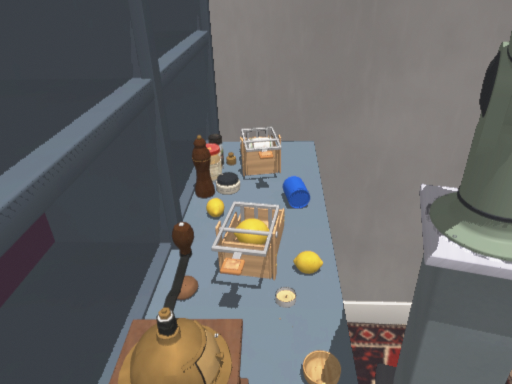

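The top view shows the tin dispenser at right, with its pad at about (295,184), its gate near (350,160) and the tray at (370,150). The blue decoy is at (280,221). In the side view the pad is at about (265,154). The lemon dispenser is at the left, clear of the path. Next I'll refine the pad position.

```bash
python3 - <<'E'
from h import *
from scipy.optimize import least_squares
P={n:bot.grab_frame(n) for n in("top","side")}
obs={}
for n,(c,r) in(("top",(295,184)),("side",(265,154))):
    f=P[n]["frame"]; hsv=cv2.cvtColor(f,cv2.COLOR_RGB2HSV)
    w=12
    m=np.zeros(f.shape[:2],np.uint8); s=np.s_[r-w+3:r+w-3,c-w:c+w]
    m[s]=((hsv[s][...,0]<18)&(hsv[s][...,1]>125)&(hsv[s][...,2]>130))*255
    k,l,st,ce=cv2.connectedComponentsWithStats(m); print(n,[(st[i,4],st[i,:4].tolist(),ce[i].round(1).tolist(),at_z(P[n],ce[i],.11).round(4)) for i in range(1,k) if st[i,4]>8])
def X(c): return None
crop=[cv2.resize(P[n]["frame"][r-40:r+40,c-50:c+50],None,fx=4,fy=4,interpolation=cv2.INTER_CUBIC) for n,(c,r) in(("top",(335,165)),("side",(260,160)))]
# overlay of model axis guess
def corners(o,yaw):
    L=[(-.17,0,.046),(-.09,0,.11),(.0,0,.11),(.083,-.018,.11),(.083,.018,.11),(.117,.018,.11),(.117,-.018,.11),(-.17,.05,.046),(-.17,-.05,.046)]
    R=cv2.Rodrigues(np.array([0,0,yaw]))[0]; return (np.array(L)@R.T)+[o[0],o[1],0]
M=corners((.598,-.095),np.radians(114))
for i,(n,(c,r)) in enumerate((("top",(335,165)),("side",(260,160)))):
    for q in proj(P[n],M): cv2.circle(crop[i],tuple(int(v) for v in ((q-[c-50,r-40])*4)),3,(0,255,0),-1)
cv2.imwrite("pics/c1.png",np.hstack(crop)[:,:,::-1])
print(proj(P["top"],[bot.observe()["position"]]))
E
```

```text
top [(np.int32(142), [287, 177, 16, 15], [294.6, 184.0], array([ 0.5585, -0.0106,  0.11  ]))]
side [(np.int32(56), [259, 151, 14, 8], [265.7, 155.3], array([0.5545, 0.0025, 0.11  ]))]
[[-43.82154114 402.25441365]]
```

View pics/c1.png

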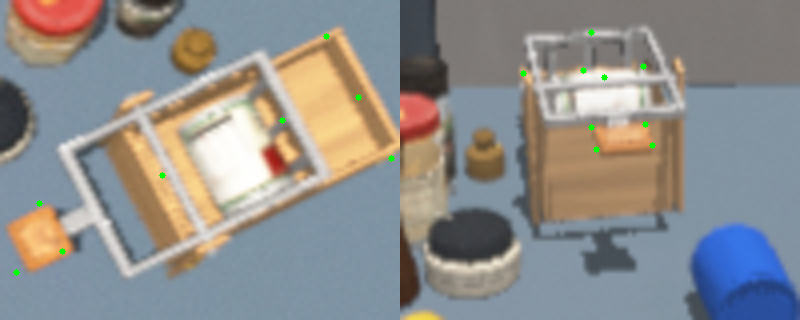

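The overlay fits to within about 6 mm. The pad centre at crop (40,238) gives about (0.558, -0.008). The axle bar's centre is at crop (173,175), and I'll use it to work out the yaw.

```bash
python3 - <<'E'
from h import *
p=bot.grab_frame("top")
a=at_z(p,(285+173/4,125+175/4),.107); q=at_z(p,(285+40/4,125+238/4),.11)
print(a,q,np.linalg.norm(a-q),np.degrees(np.arctan2(*(q-a)[1::-1])))
for n,px,z in(("mill",(269,121),.2),("jar",(298,120),.1)): print(n,at_z(p,px,z))
R=cv2.Rodrigues
yaw=bot.observe()["tool_rot"][2]
print(np.degrees(yaw)); T=np.array([.558,-.009,.40])
Rz=np.array([[np.cos(yaw),-np.sin(yaw),0],[np.sin(yaw),np.cos(yaw),0],[0,0,1]])@np.diag([1,-1,-1])
print("tool-frame shift cm",100*Rz.T@(T-bot.observe()["position"]))
E
```

```text
[ 0.59908818 -0.10256334  0.107     ] [ 0.55718589 -0.01165404  0.11      ] 0.10014640858623813 114.74611822776055
mill [0.70251593 0.05700481 0.2       ]
jar [ 0.73921402 -0.02675329  0.1       ]
167.17406728703145
tool-frame shift cm [-54.60843988 -50.98921067   0.47097903]
```

arm_command:
  deltas:
    - [[-2.7, -2.6, 0], [0, 0, 0], 0]
    - [[-2.7, -2.6, 0], [0, 0, 0], 0]
    - [[-2.7, -2.6, 0], [0, 0, 0], 0]
    - [[-2.7, -2.6, 0], [0, 0, 0], 0]
    - [[-2.7, -2.6, 0], [0, 0, 0], 0]
    - [[-2.7, -2.6, 0], [0, 0, 0], 0]
    - [[-2.7, -2.6, 0], [0, 0, 0], 0]
    - [[-2.7, -2.6, 0], [0, 0, 0], 0]
    - [[-2.7, -2.6, 0], [0, 0, 0], 0]
    - [[-2.7, -2.6, 0], [0, 0, 0], 0]
    - [[-2.7, -2.6, 0], [0, 0, 0], 0]
    - [[-2.7, -2.6, 0], [0, 0, 0], 0]
    - [[-2.7, -2.6, 0], [0, 0, 0], 0]
    - [[-2.7, -2.6, 0], [0, 0, 0], 0]
    - [[-2.7, -2.6, 0], [0, 0, 0], 0]
    - [[-2.7, -2.6, 0], [0, 0, 0], 0]
    - [[-2.7, -2.6, 0], [0, 0, 0], 0]
    - [[-2.7, -2.6, 0], [0, 0, 0], 0]
    - [[0, 0, 0], [0, 0, 0], 0]
    - [[0, 0, 0], [0, 0, 0], 0]

```text
clock: 2.95
position: [0.5088, 0.0447, 0.4046]
tool_rot: [-3.142, -0.0, 2.916]
force: [0.3, 0.4, -0.6]
grip_width: 0.0002
finger_force: 0.0
```

arm_command:
  deltas:
    - [[0, 0, 0], [0, 0, 0.1], 0]
    - [[0, 0, 0], [0, 0, 0.1], 0]
    - [[0, 0, 0], [0, 0, 0.1], 0]
    - [[0, 0, 0], [0, 0, 0.1], 0]
    - [[0, 0, 0], [0, 0, 0.1], 0]
    - [[0, 0, 0], [0, 0, 0.1], 0]
    - [[0, 0, 0], [0, 0, 0.1], 0]
    - [[0, 0, 0], [0, 0, 0.1], 0]
    - [[0, 0, 0], [0, 0, 0.1], 0]
    - [[0, 0, 0], [0, 0, 0.015], 0]
    - [[0, 0, 0], [0, 0, 0], 0]

```text
clock: 4.05
position: [0.5085, 0.0461, 0.4047]
tool_rot: [3.142, -0.0, 2.006]
force: [-0.4, 0.5, 0.4]
grip_width: 0.0004
finger_force: 0.0
```

```bash
cat > d.py <<'E'
from h import *
s=bot.observe(); r,pi,y=s["tool_rot"]
R=cv2.Rodrigues(np.array([0,0,y]))[0]@cv2.Rodrigues(np.array([0,pi,0.]))[0]@cv2.Rodrigues(np.array([r,0,0.]))[0]
print(s["clock"],s["position"].round(4) if hasattr(s["position"],"round") else s["position"],np.degrees(y),np.round(s["force"],2),s["grip_width"])
print("shift cm to above pad, tip z .13:",(100*R.T@(np.array([.559,-.015,.13+.173])-s["position"])).round(2))
E
python3 d.py
```

```text
4.05 [0.5085 0.0461 0.4047] 114.94688320690754 [-0.36  0.53  0.38] 0.0003846785991121866
shift cm to above pad, tip z .13: [-7.67  2.01 10.17]
```

arm_command:
  deltas:
    - [[-1.9, 0.5, 0], [0, 0, 0], 0]
    - [[-1.9, 0.5, 0], [0, 0, 0], 0]
    - [[-1.9, 0.5, 0], [0, 0, 0], 0]
    - [[-2.0, 0.5, 0], [0, 0, 0], 0]
    - [[0, 0, 2], [0, 0, 0], 0]
    - [[0, 0, 2], [0, 0, 0], 0]
    - [[0, 0, 2], [0, 0, 0], 0]
    - [[0, 0, 2], [0, 0, 0], 0]
    - [[0, 0, 2], [0, 0, 0], 0]
    - [[0, 0, 0], [0, 0, 0], 0]
    - [[0, 0, 0], [0, 0, 0], 0]

```text
clock: 5.15
position: [0.5592, -0.0163, 0.3051]
tool_rot: [-3.141, -0.0, 2.004]
force: [0.8, -0.0, 0.5]
grip_width: -0.0001
finger_force: 0.0
```

```bash
python3 d.py; python3 - <<'E'
from h import *
s=bot.observe();c=[]
for n,(u,v) in(("top",(315,175)),("side",(260,150))):
    p=bot.grab_frame(n); print(proj(p,[s["position"]-[0,0,.173]]))
    c.append(cv2.resize(p["frame"][v-40:v+40,u-50:u+50],None,fx=4,fy=4,interpolation=cv2.INTER_CUBIC))
cv2.imwrite("pics/c2.png",np.hstack(c)[:,:,::-1])
E
```

```text
5.15 [ 0.5592 -0.0163  0.3051] 114.83616233506356 [ 0.81 -0.04  0.49] -0.00013082409893149758
shift cm to above pad, tip z .13: [0.12 0.04 0.21]
[[297.58080971 182.25583984]]
[[265.95237945 144.50128906]]
```

View pics/c2.png

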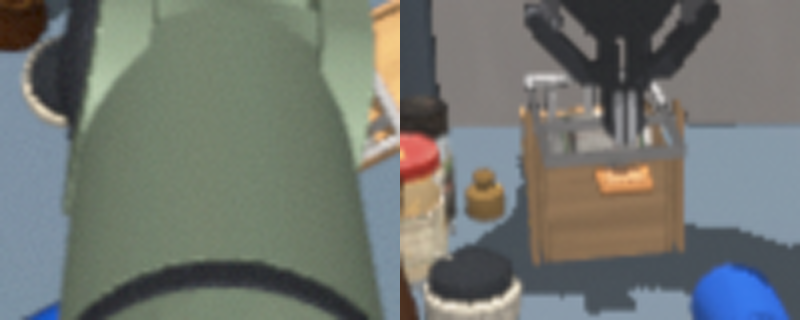

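The side crop shows the closed fingertips (625,140) centred above the pad (625,175). Now I'll press down.

arm_command:
  deltas:
    - [[0.2, 0, 1], [0, 0, 0], 0]
    - [[0, 0, 0.8], [0, 0, 0], 0]
    - [[0, 0, 0.8], [0, 0, 0], 0]
    - [[0, 0, 0.8], [0, 0, 0], 0]
    - [[0, 0, 0], [0, 0, 0], 0]
    - [[0, 0, 0], [0, 0, 0], 0]

```text
clock: 5.85
position: [0.5582, -0.0147, 0.2705]
tool_rot: [-3.141, -0.0, 2.002]
force: [-0.1, -0.7, 0.1]
grip_width: 0.0003
finger_force: 0.0
```

The reading shows no force even though the tip should be 12 mm below the pad's rest height, so I'll look.

```bash
python3 - <<'E'
from h import *
s=bot.observe(); print(s["force"],s["moment"])
u,v=260,150
p=bot.grab_frame("side"); print(proj(p,[s["position"]-[0,0,.173]]))
cv2.imwrite("pics/c3.png",cv2.resize(p["frame"][v-40:v+40,u-50:u+50],None,fx=7,fy=7,interpolation=cv2.INTER_CUBIC)[:,:,::-1])
E
```

```text
[-0.10337738 -0.66182356  0.12116279] [-0.02570373 -0.00898127  0.04158902]
[[266.35710278 156.70538067]]
```

View pics/c3.png

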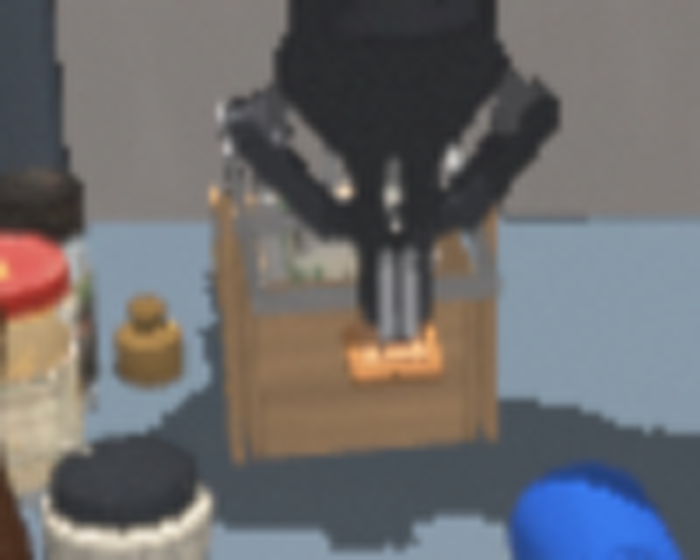

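The pad has moved down to about crop (395,355), roughly 6 px lower, so the fingertips are on it. I'll continue.

arm_command:
  deltas:
    - [[0, 0, 0.8], [0, 0, 0], 0]
    - [[0, 0, 0.8], [0, 0, 0], 0]
    - [[0, 0, 0.8], [0, 0, 0], 0]
    - [[0, 0, 0.6], [0, 0, 0], 0]
    - [[0, 0, 0.1], [0, 0, 0], 0]
    - [[0, 0, 0.1], [0, 0, 0], 0]
    - [[0, 0, 0], [0, 0, 0], 0]
    - [[0, 0, 0], [0, 0, 0], 0]

```text
clock: 6.7
position: [0.5582, -0.0145, 0.2386]
tool_rot: [-3.141, -0.0, 2.003]
force: [-0.8, -0.5, 5.7]
grip_width: -0.0001
finger_force: 2.3
```

```bash
python3 - <<'E'
from h import *
s=bot.observe(); print(s["force"],s["moment"])
u,v=260,150
p=bot.grab_frame("side"); print(proj(p,[s["position"]-[0,0,.173]]))
print([(m["p"],m["at"],at_z(p,m["at"],.046)) for m in bot.mark_of("tin_mid",p)[:3]])
cv2.imwrite("pics/c4.png",cv2.resize(p["frame"][v-40:v+40,u-50:u+50],None,fx=7,fy=7,interpolation=cv2.INTER_CUBIC)[:,:,::-1])
E
```

```text
[-0.80109524 -0.4552126   5.74281989] [-0.1789591   0.10934434  0.00324867]
[[266.54915054 167.35601105]]
[(0.73, [296.4, 191.8], array([0.45819446, 0.05810461, 0.046     ])), (0.57, [254.0, 140.5], array([ 0.66550805, -0.22469458,  0.046     ])), (0.48, [254.3, 243.5], array([0.49418408, 0.28264107, 0.046     ]))]
```

View pics/c4.png

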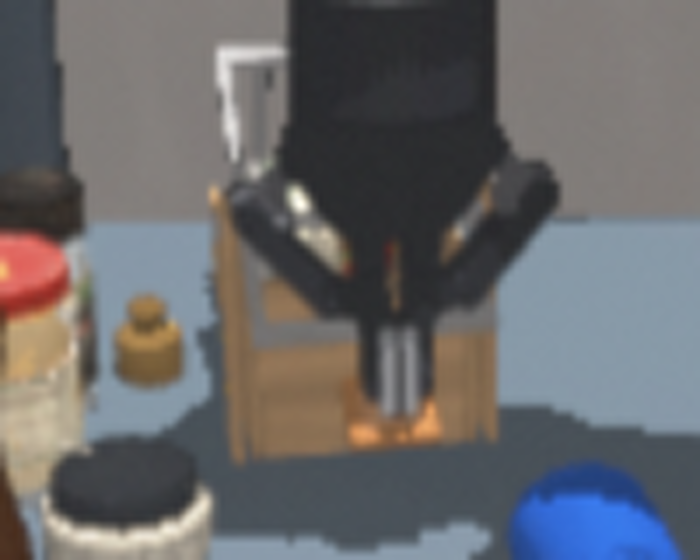

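The gate is well up, and the tin now seems to sit near x_local = -0.139, in the tray. I'll hold a little longer and then recheck before releasing.

arm_command:
  deltas:
    - [[0, 0, 0.1], [0, 0, 0], 0]
    - [[0, 0, 0], [0, 0, 0], 0]
    - [[0, 0, 0], [0, 0, 0], 0]
    - [[0, 0, 0], [0, 0, 0], 0]
    - [[0, 0, 0], [0, 0, 0], 0]
    - [[0, 0, 0], [0, 0, 0], 0]
    - [[0, 0, 0], [0, 0, 0], 0]
    - [[0, 0, 0], [0, 0, 0], 0]
    - [[0, 0, 0], [0, 0, 0], 0]
    - [[0, 0, 0], [0, 0, 0], 0]

```text
clock: 7.8
position: [0.5583, -0.0146, 0.2377]
tool_rot: [-3.142, -0.0, 2.003]
force: [0.1, -0.2, 5.3]
grip_width: 0.0003
finger_force: 2.3
```

```bash
python3 - <<'E'
from h import *
c=[]
for n,(u,v) in(("top",(350,160)),("side",(260,150))):
    p=bot.grab_frame(n)
    for m in bot.mark_of("tin_mid",p)[:4]:
        X=at_z(p,m["at"],.046)[:2]-[.5991,-.1026]; print(n,m["p"],m["at"],"local",X@[-.418,.908],X@[-.908,-.418])
    c.append(cv2.resize(p["frame"][v-40:v+40,u-50:u+50],None,fx=4,fy=4,interpolation=cv2.INTER_CUBIC))
cv2.imwrite("pics/c5.png",np.hstack(c)[:,:,::-1])
E
```

```text
top 0.97 [369.0, 154.2] local -0.14103768378565934 0.00582079997085389
top 0.36 [278.9, 218.0] local 0.17231473662427346 0.05808883121808494
side 0.88 [292.8, 190.8] local 0.19852191297140726 0.05285069647691228
side 0.46 [252.9, 140.0] local -0.14340405243633422 -0.012375310247445037
```

View pics/c5.png

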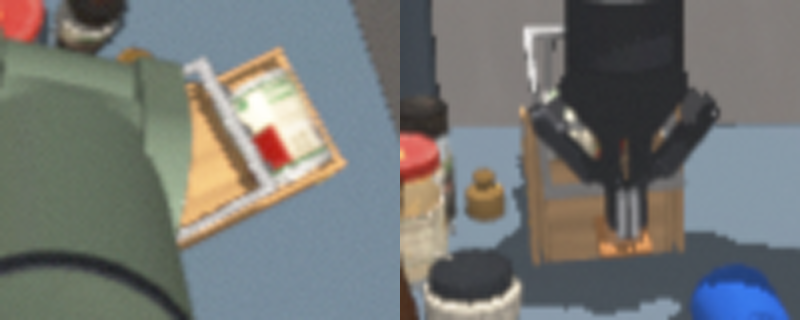

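The tin lies in the tray against the lip, at top crop (280,130), local x -0.141. I'll release slowly.

arm_command:
  deltas:
    - [[0, 0, -0.7], [0, 0, 0], 0]
    - [[0, 0, -0.7], [0, 0, 0], 0]
    - [[0, 0, -0.7], [0, 0, 0], 0]
    - [[0, 0, -0.7], [0, 0, 0], 0]
    - [[0, 0, -0.7], [0, 0, 0], 0]
    - [[0, 0, -0.7], [0, 0, 0], 0]
    - [[0, 0, -0.7], [0, 0, 0], 0]
    - [[0, 0, -1], [0, 0, 0], 0]
    - [[0, 0, -2], [0, 0, 0], 0]
    - [[0, 0, -3], [0, 0, 0], 0]
    - [[0, 0, -3], [0, 0, 0], 0]
    - [[2, 0, -3], [0, 0, 0], 0]
    - [[2, 0, 0], [0, 0, 0], 0]
    - [[2, 0, 0], [0, 0, 0], 0]
    - [[2, 0, 0], [0, 0, 0], 0]
    - [[2, 0, 0], [0, 0, 0], 0]
    - [[0, 0, 0], [0, 0, 0], 0]
    - [[0, 0, 0], [0, 0, 0], 0]
    - [[0, 0, 0], [0, 0, 0], 0]

```text
clock: 9.9
position: [0.5166, 0.0755, 0.407]
tool_rot: [3.141, 0.0, 2.002]
force: [-0.0, -0.2, 0.1]
grip_width: 0.0005
finger_force: 0.0
```

```bash
python3 - <<'E'
from h import *
c=[]
for n,(u,v) in(("top",(340,160)),("side",(260,150))):
    p=bot.grab_frame(n)
    for m in bot.mark_of("tin_mid",p)[:4]:
        X=at_z(p,m["at"],.046)[:2]-[.5991,-.1026]; print(n,m["p"],m["at"],"local",X@[-.418,.908],X@[-.908,-.418])
    c.append(cv2.resize(p["frame"][v-40:v+40,u-50:u+50],None,fx=4,fy=4,interpolation=cv2.INTER_CUBIC))
cv2.imwrite("pics/c6.png",np.hstack(c)[:,:,::-1])
E
```

```text
top 0.88 [369.7, 153.4] local -0.1439662190431244 0.004613105339919678
side 0.97 [294.5, 192.5] local 0.20739696190883433 0.05541160904870169
side 0.72 [252.4, 143.6] local -0.11445354660996307 -0.017023038629245677
```

View pics/c6.png

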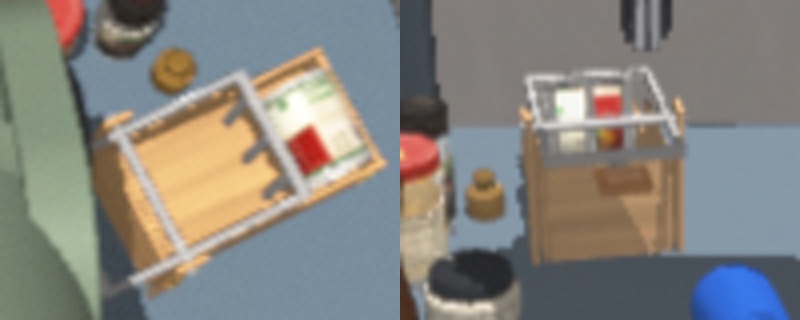

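The lever is back level: frame and pad rows match the start (pad at about 154.5 against 154.2). The tin lies in the tray behind the prongs, and the gripper is clear.

```bash
python3 -c "
from workcell import bot; print(bot.job_done())"
```

```text
the job is handed in; nothing more can be done
None
```

I pressed the tin dispenser's lever, the tin rolled into its tray, the gate is shut behind it again, and the job is handed in; the hand-in gave no verdict, but the last pictures showed the tin against the tray lip, the lever level and the gripper clear.

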